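# Lift the bearing tray out of the bench drawer and hold it level

### The arm

A 6-joint arm with a two-finger parallel gripper is mounted at the origin on the work surface. World frame = base frame: x ahead of the robot, y to its left, z up, the work surface at z = 0. Lengths are in m, angles in degrees, forces in N, time in s.
With the tool pointing down it reaches from about 0.15 to 0.775 m from the base axis. Payload 6.1 kg.
Tool frame: the origin (TCP) lies between the finger pads; the fingertips stand 19 mm ahead of it and the grasp point (between the pads) is the TCP; z points along the fingers, y is the line along which they close (so a half turn about z gives the same grasp; the last joint's range is limited). The gripper opens to 85 mm and grips with 20 to 120 N. Pads are 22 mm wide; open, the fingers measure 114 mm over their backs; the gripper's body (76 mm by 85 mm) begins 54 mm behind the grasp point. The pads swing forward as they close: fully open they stand 13 mm farther back than shut.
Start: joints at [-64.458, 7.208, -2.269, 80.523, 0, 90], TCP at [0.226, -0.474, 0.25] pointing down, gripper open.
Joint ranges: [-155.77, 155.77], [-54.66, 111.73], [-72.52, 77.12], [-102.08, 115.82], [-83.92, 84.16], [-180, 180]. Speed limits (degrees/s): [136.94, 136.94, 172.46, 180, 180, 180].

### API

Orientations are given as a 3x3 rotation matrix whose columns are the frame's x, y, z axes.
In Python, from cell import state, vision, bot gives the robot as it stands. The module is installed in compiled form; this text tells all that it offers.
- The arm moves only by the shell command python3 -m creep 'ROWS' [FORCE]. ROWS is a JSON object of lists of equal length, an entry for each row: "fingers": the closure, from 0 (fully open) to 1 (shut); "delta_pos": the shift along the tool's x, y, z in units of 30 cm (1.0 is 30 cm), a list of three; "turn": the turn about the tool's z in units of 90 degrees (1.0 is 90 degrees). In form: {"fingers": [fingers, ...], "delta_pos": [[x, y, z], ...], "turn": [turn, ...]}. A call has 1 to 5 rows; each row shifts and turns the commanded pose from where the row before left it, along the tool's axes as they then stand; what a row does not reach is not made up. A row lasts 1/10 s, in which the tool goes at most 50 mm and 8.59 degrees, less where a joint would pass 70% of its speed; a pose out of reach is approached as far as the arm can. A call with a number of a shift or a turn outside -1 to 1 is refused whole. A call with a gripper value outside its range is refused whole. The fingers move at their own pace and stop on an object; FORCE is the grip in N (left out, the last holds). Time passes only in rows, so rows that do not move let the fingers close. It gives the time, the measured TCP pose, the force, the opening and the grip force at its end, in the units of the state.
- state(): the state, without advancing time (a new reading comes with each control period).
- vision.camera(name): name is "scene" or "top" or "wrist"; returns (picture, depth): 384x512x3 uint8, blue, green, red; 384x512 float32, m along the optical axis (not along the pixel's ray), 0 where there is no reading.
- vision.camera_info(name): a dict with "fx", "fy", "cx", "cy" (pixels), "extrinsics" (4x4, takes a point from camera to world coordinates). Camera axes: x right, y up, looking along -z (the intrinsics and any distortion apply to the point x, -y, -z); pixel columns grow to the right and rows downward; lengths in m; the calibration is good to about 2 mm. A picture is of the moment at which its call begins: read the wrist's pose just before it. camera_info takes no time and is no camera call; for the wrist camera it gives the pose at the moment of the call.
- bot.job_done(): hands the job in; it is judged then, once.
The state is a dict: "time": time; "joint_pos": joint angles; "joint_velocities": joint speeds; "tau": joint torques, N m; "eef_pos": TCP position; "orientation": TCP orientation; "force": force on the tool from outside, world axes, zero at the start; "torque": the same for the moment, N m; "width": finger opening in m; "grasp_force": force on a finger pad.
Only numpy, scipy, OpenCV 4.12 (cv2) and the standard library are available. Lean on these libraries where they do the work, as an engineer would, in place of code of your own. Each camera call takes 0.05 s, during which the arm holds its last target. There are 200 camera calls.

### The job

Pull the top drawer of the bench cabinet out by its handle, nearly to its stop. Then take the carry tray, the one with the bridge handle, by that handle, lift it with its two bearings still in it until its underside is at least 5 cm above the top edge of the drawer front, and finish while still holding it there, steady and level. Leave the drawer open, the flat tray without a handle in the drawer, and everything else on the bench where it is.

Things in the scene. Friction and masses are not known exactly. Their poses are not given: they have to be found in the camera images.
- cabinet: Grey bench cabinet with two drawers, one above the other, fixed to the bench, a 24 high tape roll on the rear of its top; 260 deep (x) x 340 wide (y) x 190 high. Origin: centre of its underside; its x axis points into the cabinet, away from the drawer fronts, so the drawers slide out along its -x axis.
- cabinet_drawer0 (a joint): How far the top drawer is pulled out, in m: 0 shut, 0.18 at its stop. It slides with about 1 N of friction and damping of 4 N per m/s, and stays where it is left. At 0.155 or more the trays stand wholly clear of the cabinet's top board. Lower drawer: not used.
- cabinet_drawer0_handle (a point): Middle of the top drawer's handle: a level round steel bar, 11 thick and 120 long, parallel to the cabinet's y axis, its centre line 35 in front of the drawer front and about 42 below the cabinet's top. It stands on two 8 mm stems, each 51 from the middle. The space behind it is free and it can be pinched from above. Moves with the drawer.
- drawer_floor (a point): Centre of the top drawer's inner floor (upper face), moves with the drawer; axes parallel to the cabinet's. Inner room 215 (x) x 296 (y); side and rear walls 6 thick rise 63 above this floor, the drawer front rises 72 above it. The inside of the front lies at x = -107.
- carry_tray: Shallow aluminium tray in the top drawer, left or right half, slightly turned: 110 (x) x 100 (y), 25 high walls 4 thick, floor 4 thick, with a bridge handle over its middle; 66 high in all, 0.18 to 0.35 kg. Origin: centre of its underside; z up.
- tray_handle (a point): Middle of the carry tray's handle: a level rectangular bar 98 long along the tray's x axis, 10 thick (tray y), 16 high, its centre 58 above the tray's underside, on a 10 x 10 post at each end (posts centred 44 from the middle). Pinch it across the tray's y axis from above.
- bearing_a: Loose steel bearing ring lying in the carry tray on the tray's +y side of the handle: 30 across, 12 bore, 10 high, 35 g. Origin: centre of its underside.
- bearing_b: The same kind of ring, on the tray's -y side of the handle.
- flat_tray: Aluminium tray of the same length and width, 25 high, without a handle, with two gears fixed in it (up to 22 high); lies in the other half of the top drawer. Origin: centre of its underside. Stays in the drawer.
- wire_spool: Bystander: green flanged spool standing on the bench, 80 across, 60 high.
- oil_bottle: Bystander: small bottle, 32 across, 75 high.
- wrench: Bystander: steel wrench lying on the bench.
- screwdriver: Bystander: screwdriver lying on the bench.
- mug: Bystander: white mug, 80 across, 90 high.

How it is judged (in metres and radians):
On the way, in this order (a step that is already met when the one before it is completed fails the run):
1. the top drawer is pulled out at least 14 cm (value of joint cabinet_drawer0 above 0.14 m), for 0.2 s.
2. the carry tray is lifted in the fingers, its underside above the drawer front's top edge, with both bearings in it (z of carry_tray in the frame of drawer_floor above 0.085 m and contact force between carry_tray and the fingers above 1 N and contact force between carry_tray and cabinet below 0.2 N and angle between carry_tray's own z axis and vertical below 0.12 rad and x of bearing_a in the frame of carry_tray between -0.053 and 0.053 m and y of bearing_a in the frame of carry_tray between -0.048 and 0.048 m and z of bearing_a in the frame of carry_tray between -0.002 and 0.02 m and x of bearing_b in the frame of carry_tray between -0.053 and 0.053 m and y of bearing_b in the frame of carry_tray between -0.048 and 0.048 m and z of bearing_b in the frame of carry_tray between -0.002 and 0.02 m), for 0.2 s.
At the end, for the whole second after the job is handed in: Carry tray held by the fingers alone, underside 117 mm or more above the drawer floor (45 mm above its front), within 0.12 rad of level, under 20 mm/s and 0.15 rad/s, both bearings in it; drawer out at least 13 cm with the flat tray on its floor (z of carry_tray in the frame of drawer_floor above 0.117 m and contact force between carry_tray and the fingers above 1 N and contact force between carry_tray and cabinet below 0.2 N and angle between carry_tray's own z axis and vertical below 0.12 rad and linear speed of carry_tray below 0.02 m/s and angular speed of carry_tray below 0.15 rad/s and value of joint cabinet_drawer0 above 0.13 m and x of bearing_a in the frame of carry_tray between -0.053 and 0.053 m and y of bearing_a in the frame of carry_tray between -0.048 and 0.048 m and z of bearing_a in the frame of carry_tray between -0.002 and 0.02 m and x of bearing_b in the frame of carry_tray between -0.053 and 0.053 m and y of bearing_b in the frame of carry_tray between -0.048 and 0.048 m and z of bearing_b in the frame of carry_tray between -0.002 and 0.02 m and z of flat_tray in the frame of drawer_floor between -0.01 and 0.02 m); the arm keeps its last pose, push and grip.
It fails at once if the carry tray is tipped more than 0.5 rad (angle between carry_tray's own z axis and vertical above 0.5 rad).
It fails at once if the flat tray is lifted more than 3 cm off the drawer floor (z of flat_tray in the frame of drawer_floor above 0.03 m).
It fails at once if a bystander (spool, bottle, wrench, screwdriver, mug) is moved more than 4 cm (distance of any of wire_spool, oil_bottle, wrench, screwdriver, mug from where it was at the start of the episode above 0.04 m).
It also fails if it takes over 51 s, if anything falls off the work surface, if the arm or the gripper's body presses on something with over 40 N, if the wrist force passes 120 N, or if a joint passes its speed limit or range.

## Working session

There is one attempt and no reset: what is moved stays moved. The work goes in short steps, Python scripts to look and compute and a shell command to move; the robot and the scene stay as the last step left them, time stands still between calls to the robot, and variables do not carry over. Pictures are saved under pics/ and viewed, at most 10 in all, crops included, and the job is handed in when it is done.

```bash
mkdir -p pics; cat > h.py <<'E'
import numpy as np, cv2
from cell import state, vision, bot
def grab(n):
    i=vision.camera_info(n); p,d=vision.camera(n); return p,d,i
def pts(d,i):
    v,u=np.mgrid[0:d.shape[0],0:d.shape[1]]
    x=(u-i['cx'])/i['fx']*d; y=-(v-i['cy'])/i['fy']*d
    P=np.stack([x,y,-d,np.ones_like(d)],-1)@np.array(i['extrinsics']).T
    P=P[...,:3]; P[d<=0]=np.nan; return P
E
python3 - <<'E'
from h import *
s=state(); print(s['time'],s['eef_pos'],s['orientation'],s['width'])
out=[]
for n in('top','scene'):
    p,d,i=grab(n); np.savez(n+'0.npz',p=p,d=d); cv2.imwrite(f'pics/{n}0.png',p); P=pts(d,i); np.save(n+'P.npy',P)
    print(n,{k:v for k,v in i.items() if k!='extrinsics'}); print(np.round(i['extrinsics'],3), (d>0).mean())
    for v in range(24,384,48): print([tuple(np.round(P[v,u],2)) for u in range(32,512,64)])
E
```

```text
0.0 [ 0.22620962 -0.4733415   0.24951637] [[ 9.02260386e-01  4.31191044e-01 -6.91909092e-04]
 [ 4.31191599e-01 -9.02259201e-01  1.46242517e-03]
 [ 6.30329012e-06 -1.61783369e-03 -9.99998691e-01]] 0.08544737901114943
top {'fx': 400.32646124755996, 'fy': 400.32646124755996, 'cx': 259.62679228300806, 'cy': 190.6208727989832}
[[ 0.029  0.993 -0.113  0.413]
 [-1.     0.028 -0.01  -0.009]
 [-0.007  0.113  0.994  1.446]
 [ 0.     0.     0.     1.   ]] 0.995941162109375
[(np.float64(1.4), np.float64(1.13), np.float64(-0.38)), (np.float64(1.4), np.float64(0.81), np.float64(-0.36)), (np.float64(1.4), np.float64(0.5), np.float64(-0.35)), (np.float64(1.4), np.float64(0.2), np.float64(-0.34)), (np.float64(1.41), np.float64(-0.1), np.float64(-0.33)), (np.float64(1.4), np.float64(-0.4), np.float64(-0.31)), (np.float64(1.4), np.float64(-0.68), np.float64(-0.29)), (np.float64(1.41), np.float64(-0.98), np.float64(-0.29))]
[(np.float64(1.31), np.float64(1.34), np.float64(-0.75)), (np.float64(1.01), np.float64(0.64), np.float64(-0.0)), (np.float64(1.02), np.float64(0.39), np.float64(0.0)), (np.float64(1
[... 6124 characters left out ...]
-0.26), np.float64(0.0)), (np.float64(0.94), np.float64(-0.2), np.float64(0.16)), (np.float64(0.98), np.float64(-0.02), np.float64(0.0)), (np.float64(1.08), np.float64(0.1), np.float64(-0.0)), (np.float64(1.18), np.float64(0.8), np.float64(-0.75))]
[(np.float64(0.71), np.float64(-0.63), np.float64(0.15)), (np.float64(0.78), np.float64(-0.54), np.float64(0.15)), (np.float64(0.79), np.float64(-0.44), np.float64(0.0)), (np.float64(0.88), np.float64(-0.33), np.float64(0.0)), (np.float64(0.97), np.float64(-0.22), np.float64(-0.0)), (np.float64(1.06), np.float64(-0.11), np.float64(0.0)), (np.float64(1.12), np.float64(0.4), np.float64(-0.75)), (np.float64(1.28), np.float64(0.6), np.float64(-0.74))]
```

View pics/top0.png

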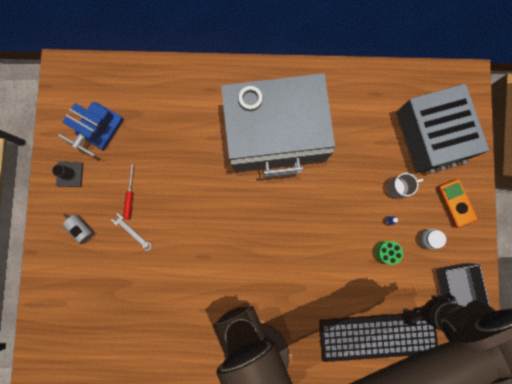

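View pics/scene0.png

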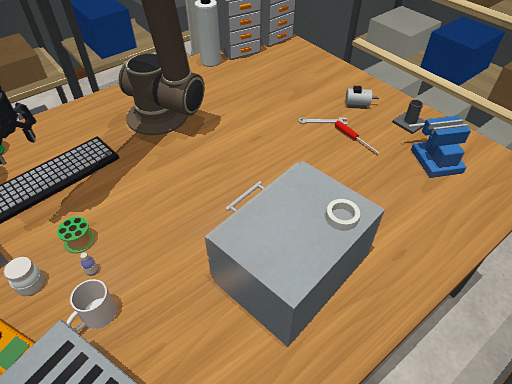

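The top view shows the cabinet at about px (222–333, 75–168), with its handle at about (263–302, 170) and the front facing the robot. The mug is at (405,185), the spool at (390,253) and the bottle at (391,220), all well to the robot's right. The scene view agrees, with the handle at about (228–263, 183–210). Next I measure the cabinet and handle pose.

```bash
python3 - <<'E'
from h import *
P=np.load('topP.npy'); z=P[...,2]
m=(z>.18)&(z<.2)&(P[...,0]>.5)&(P[...,0]<.95)&(abs(P[...,1]+.05)<.3)
nl,lab,st,_=cv2.connectedComponentsWithStats(m.astype(np.uint8)); k=1+st[1:,4].argmax()
q=P[lab==k]; c,sz,a=cv2.minAreaRect((q[:,:2]*1000).astype(np.float32)); print('top rect mm',c,sz,a,'z',np.median(q[:,2]))
B=cv2.boxPoints((c,sz,a))/1000; print(B)
# yaw: x axis pointing into the cabinet (+x-ish)
e=[(B[(j+1)%4]-B[j]) for j in range(4)]
ex=max(e,key=lambda v:v[0]/np.linalg.norm(v)); ex/=np.linalg.norm(ex); ey=np.array([-ex[1],ex[0]])
yaw=np.degrees(np.arctan2(ex[1],ex[0])); print('yaw',yaw)
C=np.array(c)/1000; L=(P[...,:2]-C)@np.stack([ex,ey],1)
print('extent x',np.nanpercentile(L[lab==k][:,0],[0.5,99.5]),'y',np.nanpercentile(L[lab==k][:,1],[.5,99.5]))
h=(L[...,0]<-.14)&(L[...,0]>-.22)&(abs(L[...,1])<.1)&(z>.10)&(z<.18)
lh=L[h]; print('handle n',h.sum(),'z',np.percentile(z[h],[5,50,95]),'Lx',np.percentile(lh[:,0],[2,20,50,80,98]),'Ly',np.percentile(lh[:,1],[1,50,99]))
bar=h&(L[...,0]<np.percentile(lh[:,0],60)); print('bar world',np.median(P[bar],0))
P2=np.load('sceneP.npy');L2=(P2[...,:2]-C)@np.stack([ex,ey],1)
h=(L2[...,0]<-.145)&(L2[...,0]>-.21)&(abs(L2[...,1])<.09)&(P2[...,2]>.11)&(P2[...,2]<.18)
print('scene handle',h.sum(),np.percentile(L2[h],[2,50,98],axis=0).tolist(),np.median(P2[h],0))
E
```

```text
top rect mm (799.298828125, -46.05439758300781) (255.75607299804688, 341.7543029785156) 7.9749627113342285 z 0.18979113272276937
[[ 0.64895     0.10542832]
 [ 0.6963651  -0.23302081]
 [ 0.9496477  -0.19753711]
 [ 0.9022325   0.14091201]]
yaw 7.974965
extent x [-0.11908331  0.12525138] y [-0.16865519  0.16843875]
handle n 167 z [0.14990831 0.15557226 0.16016634] Lx [-0.175627   -0.17374377 -0.16946441 -0.16195252 -0.14299439] Ly [-0.06330912 -0.00133482  0.06101158]
bar world [ 0.62919007 -0.07075538  0.15602124]
scene handle 222 [[-0.1760587845536016, -0.06582559655065982], [-0.16889316976398377, -0.008376856714965839], [-0.15188628824144682, 0.0561320576042836]] [ 0.63272658 -0.0781454   0.15591432]
```

```bash
python3 -m creep '{"fingers":[0.7,0.7,0.7,0.7,0.7],"delta_pos":[[0,0,0],[0,0,0],[0,0,0],[0,0,0],[0,0,0]],"turn":[-0.0894,-0.0894,-0.0894,-0.0894,-0.0894]}' 60
python3 -m creep '{"fingers":[0.7,0.7,0.7,0.7],"delta_pos":[[0,0,0],[0,0,0],[0,0,0],[0,0,0]],"turn":[-0.0894,-0.0894,-0.0894,-0.0894]}'
python3 -m creep '{"fingers":[0.7,0.7,0.7,0.7,0.7],"delta_pos":[[0.095,0.12,0],[0.095,0.12,0],[0.095,0.12,0],[0.095,0.12,0],[0.095,0.12,0]],"turn":[0,0,0,0,0]}'
python3 -m creep '{"fingers":[0.7,0.7,0.7,0.7,0.7],"delta_pos":[[0.095,0.12,0],[0.095,0.12,0],[0.095,0.12,0],[0.095,0.12,0],[0.095,0.12,0]],"turn":[0,0,0,0,0]}'
python3 -m creep '{"fingers":[0.7,0.7,0.7],"delta_pos":[[0.095,0.1,0],[0.095,0.1,0],[0,0,0]],"turn":[0,0,0]}'
cat >> h.py <<'E'
C=np.array([.7993,-.0461]); A=np.radians(7.97); ex=np.array([np.cos(A),np.sin(A)]); ey=np.array([-ex[1],ex[0]]); R=np.stack([ex,ey],1)
def cab(P): return np.concatenate([(P[...,:2]-C)@R,P[...,2:3]],-1)   # cabinet frame
E
python3 - <<'E'
from h import *
s=state(); print(s['time'],s['eef_pos'],cab(s['eef_pos']),s['orientation'][:,1],s['width'],s['force'],s['joint_pos'])
p,d,i=grab('wrist'); cv2.imwrite('pics/w1.png',p); L=cab(pts(d,i)); np.save('w1.npy',L)
h=(L[...,0]<-.145)&(L[...,0]>-.21)&(abs(L[...,1])<.09)&(L[...,2]>.12)&(L[...,2]<.17)
q=L[h]; print(h.sum(),(d>0).mean(),np.round(i['extrinsics'],3)[:3].tolist())
if len(q): print(np.percentile(q,[2,20,50,80,98],axis=0))
E
```

```text
time: 0.6
eef_pos: [0.2263, -0.4735, 0.2498]
orientation: [[0.405, 0.914, -0.0], [0.914, -0.405, 0.001], [0.001, -0.001, -1.0]]
force: [-0.9, 0.6, 0.1]
width: 0.0258
grasp_force: 0.0
time: 1.0
eef_pos: [0.2263, -0.4735, 0.2498]
orientation: [[-0.144, 0.99, -0.0], [0.99, 0.144, 0.001], [0.001, -0.0, -1.0]]
force: [-0.5, 0.1, 0.1]
width: 0.0252
grasp_force: 0.0
time: 1.5
eef_pos: [0.3857, -0.3061, 0.25]
orientation: [[-0.138, 0.99, -0.0], [0.99, 0.138, 0.0], [0.0, -0.0, -1.0]]
force: [1.1, -0.6, 0.4]
width: 0.0255
grasp_force: 0.0
time: 2.0
eef_pos: [0.5443, -0.1399, 0.25]
orientation: [[-0.139, 0.99, -0.001], [0.99, 0.139, 0.0], [0.0, -0.001, -1.0]]
force: [1.2, -1.4, 0.1]
width: 0.0254
grasp_force: 0.0
time: 2.3
eef_pos: [0.5971, -0.0731, 0.2487]
orientation: [[-0.143, 0.99, -0.001], [0.99, 0.143, 0.001], [0.001, -0.001, -1.0]]
force: [0.2, 0.4, -1.1]
width: 0.0255
grasp_force: 0.0
2.3 [ 0.59712401 -0.07312116  0.2486922 ] [-0.20396974  0.00127247  0.2486922 ] [ 0.98965755  0.14344662 -0.00100264] 0.025485269862151553 [ 0.19214468  0.39333575 -1.05279531] [-7.01126379e+00  1.57511462e+01  8.04248861e+00  8.23685957e+01
  6.49103969e-02  7.47413930e+01]
2355 0.9958445231119791 [[0.99, -0.137, -0.045, 0.584], [0.145, 0.939, 0.311, 0.007], [-0.001, -0.314, 0.949, 0.371]]
[[-0.17815262 -0.05205195  0.15135356]
 [-0.17596935 -0.01135665  0.15379277]
 [-0.17197386  0.02559609  0.15521083]
 [-0.16540558  0.04957589  0.15626424]
 [-0.14668067  0.06031384  0.15730661]]
```

View pics/w1.png

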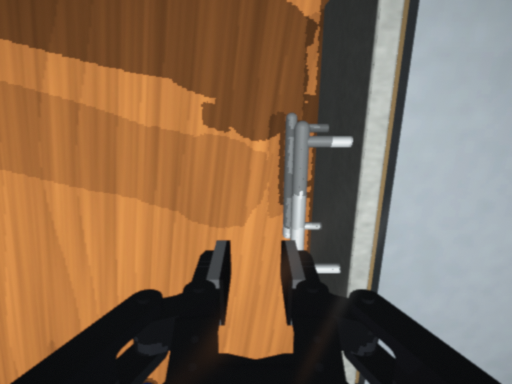

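The wrist view shows the handle bar at about px (288–306, 115–245), the stems to its right, and the open fingers at (222, 260) and (290, 260). The bar centre measures cabinet x = -0.172, z ≈ 0.150, which matches the stated -0.165 to -0.170 and 0.148.

```bash
python3 -m creep '{"fingers":[0.7,0.7,0.7],"delta_pos":[[0,0.05,0],[0,0.057,0],[0,0,0]],"turn":[0,0,0]}'
python3 -m creep '{"fingers":[0.7,0.7,0.7,0.7,0.7],"delta_pos":[[0,0,0.06],[0,0,0.06],[0,0,0.06],[0,0,0.03],[0,0,0.02]],"turn":[0,0,0,0,0]}'
python3 -m creep '{"fingers":[0.7,0.7,0.7,0.7,0.7],"delta_pos":[[0,0,0.03],[0,0,0.03],[0,0,0.02],[0,0,0.01],[0,0,0]],"turn":[0,0,0,0,0]}'
python3 -c "
from h import *
s=state();print(cab(s['eef_pos']),s['force'])"
```

```text
time: 2.65
eef_pos: [0.6273, -0.0731, 0.2494]
orientation: [[-0.138, 0.99, -0.001], [0.99, 0.138, -0.0], [0.0, -0.001, -1.0]]
force: [-0.4, -0.4, 0.2]
width: 0.0254
grasp_force: 0.0
time: 3.15
eef_pos: [0.6257, -0.073, 0.1807]
orientation: [[-0.138, 0.99, -0.001], [0.99, 0.138, 0.0], [0.0, -0.001, -1.0]]
force: [-0.5, 0.2, 0.2]
width: 0.0258
grasp_force: 0.0
time: 3.65
eef_pos: [0.6266, -0.0723, 0.1538]
orientation: [[-0.139, 0.99, -0.001], [0.99, 0.139, 0.0], [0.0, -0.001, -1.0]]
force: [0.3, -0.4, -0.5]
width: 0.0256
grasp_force: 0.0
[-0.1746497  -0.00201569  0.15383127] [ 0.33881404 -0.43093944 -0.53572011]
```

```bash
python3 -m creep '{"fingers":[0.9,1,1,1,1],"delta_pos":[[0,0,0.007],[0,0,0],[0,0,0],[0,0,0],[0,0,0]],"turn":[0,0,0,0,0]}' 40
python3 -c "
from h import *
s=state();print(cab(s['eef_pos']),s['force'])"
```

```text
time: 4.15
eef_pos: [0.6272, -0.0724, 0.1528]
orientation: [[-0.138, 0.99, 0.001], [0.99, 0.138, -0.0], [-0.0, 0.001, -1.0]]
force: [0.5, 0.1, 4.6]
width: 0.0095
grasp_force: 39.2
[-0.17411562 -0.00216275  0.15280367] [0.47335459 0.10951277 4.6085258 ]
```

```bash
python3 -m creep '{"fingers":[1,1,1,1,1],"delta_pos":[[0,-0.02,0],[0,-0.05,0],[0,-0.06,0],[0,-0.06,0],[0,-0.06,0]],"turn":[0,0,0,0,0]}'
python3 -m creep '{"fingers":[1,1,1,1,1],"delta_pos":[[0,-0.06,0],[0,-0.06,0],[0,-0.06,0],[0,-0.05,0],[0,-0.03,0]],"turn":[0,0,0,0,0]}'
python3 -c "
from h import *
s=state();print(cab(s['eef_pos']),s['force'])"
```

```text
time: 4.65
eef_pos: [0.552, -0.0834, 0.1528]
orientation: [[-0.138, 0.99, 0.001], [0.99, 0.138, -0.001], [-0.001, 0.001, -1.0]]
force: [2.2, -2.1, 4.9]
width: 0.0097
grasp_force: 39.6
time: 5.15
eef_pos: [0.4742, -0.0947, 0.1528]
orientation: [[-0.138, 0.99, 0.001], [0.99, 0.138, -0.002], [-0.003, 0.0, -1.0]]
force: [2.6, -5.3, 4.6]
width: 0.0094
grasp_force: 39.6
[-0.32869417 -0.00302005  0.15276156] [ 2.5972558  -5.30923004  4.62550751]
```

```bash
python3 -m creep '{"fingers":[1,1,1,1],"delta_pos":[[0,-0.03,0],[0,-0.017,0],[0,0,0],[0,0,0]],"turn":[0,0,0,0]}'
python3 -m creep '{"fingers":[0.7,0.7,0.7,0.7],"delta_pos":[[0,0,0],[0,0,0],[0,0,-0.03],[0,0,-0.06]],"turn":[0,0,0,0]}'
python3 -m creep '{"fingers":[0.7,0.7,0.7,0.7,0.7],"delta_pos":[[0,0,-0.12],[0,0,-0.15],[0,0,-0.15],[0,0,-0.15],[0,0,0]],"turn":[0,0,0,0,0]}'
python3 - <<'E'
from h import *
s=state(); print(s['time'],cab(s['eef_pos']))
o=[]
for n in ('top','wrist'):
    p,d,i=grab(n); L=cab(pts(d,i)); np.savez(n+'2.npz',p=p,d=d,L=L); cv2.imwrite(f'pics/{n}2.png',p)
cv2.imwrite('pics/t2c.png',cv2.resize(cv2.imread('pics/top2.png')[60:240,180:380],None,fx=3,fy=3))
E
```

```text
time: 5.55
eef_pos: [0.4608, -0.0966, 0.1527]
orientation: [[-0.138, 0.99, 0.0], [0.99, 0.138, -0.003], [-0.003, -0.0, -1.0]]
force: [-0.2, -5.3, 6.7]
width: 0.0095
grasp_force: 39.8
time: 5.95
eef_pos: [0.4601, -0.095, 0.1783]
orientation: [[-0.139, 0.99, -0.004], [0.99, 0.139, 0.001], [0.002, -0.003, -1.0]]
force: [-0.1, 0.6, 0.4]
width: 0.0256
grasp_force: 0.0
time: 6.45
eef_pos: [0.4625, -0.0955, 0.3566]
orientation: [[-0.139, 0.99, 0.009], [0.99, 0.139, -0.001], [-0.003, 0.009, -1.0]]
force: [1.3, -0.6, 0.8]
width: 0.0256
grasp_force: 0.0
6.45 [-0.34038092 -0.00219662  0.3565864 ]
```

View pics/t2c.png

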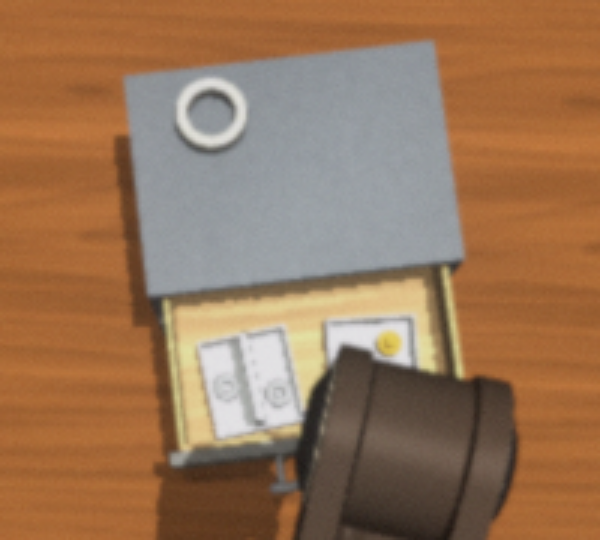

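View pics/wrist2.png

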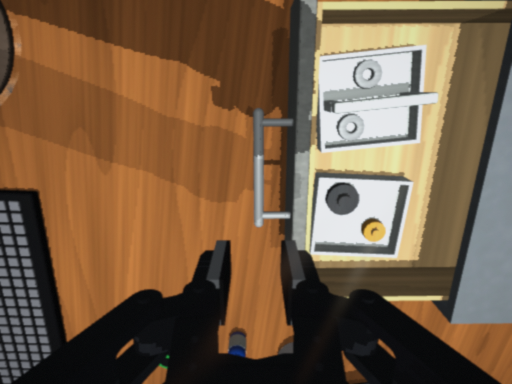

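The drawer is out about 0.168. The carry tray is in the +y half: its handle runs px (328,107)–(438,97) in the wrist view, with a ring on each side of it. The flat tray with gears is at (310–410, 172–258). Next I measure the tray handle from wrist depth.

```bash
python3 - <<'E'
from h import *
w=np.load('wrist2.npz'); L=w['L']
def show(n,m):
    q=L[m]; print(n,m.sum(),np.round(np.percentile(q,[2,50,98],axis=0),4).tolist())
ins=np.zeros(L.shape[:2],bool); ins[25:240,315:450]=1
z=L[...,2]; print('hist',np.histogram(z[ins],bins=np.arange(.06,.2,.005)))
fr=np.zeros_like(ins); fr[60:200,290:312]=1; print('front hist',np.histogram(z[fr],bins=np.arange(.06,.2,.005)))
# floor
f=ins&(abs(z-np.median(z[205:235,415:445]))<.004); show('floor patch',f)
fz=np.median(z[f]); print('floor z',fz)
reg=(L[...,1]>0)&(L[...,1]<.14)&(L[...,0]>-.30)&(L[...,0]<-.13)
t=reg&(z>fz+.055)&(z<fz+.075); nl,lab,st,_=cv2.connectedComponentsWithStats(t.astype(np.uint8)); k=1+st[1:,4].argmax(); t=lab==k; show('bar',t)
q=L[t]; c,sz,a=cv2.minAreaRect((q[:,:2]*1000).astype(np.float32)); print('bar rect cab mm',c,sz,a)
v=np.linalg.svd(q[:,:2]-q[:,:2].mean(0),full_matrices=False)[2][0]; print('dir deg',np.degrees(np.arctan2(v[1],v[0])), 'mean',q.mean(0))
print('px',st[k])
# tray rim
r=reg&(abs(z-fz-.025)<.004); show('rim',r); c,sz,a=cv2.minAreaRect((L[r][:,:2]*1000).astype(np.float32)); print(c,sz,a)
h=(L[...,0]<-.33)&(L[...,0]>-.36)&(abs(L[...,1])<.07)&(z>.13)&(z<.17); show('handle',h)
E
```

```text
hist (array([    0,     0,     0,     0,     0,     0,     0,     0, 10960,
        9606,   734,  2356,   818,  2504,   208,    18,    19,    18,
          25,    34,    49,  1098,   448,    18,     0,     0,     0,
           0]), array([0.06 , 0.065, 0.07 , 0.075, 0.08 , 0.085, 0.09 , 0.095, 0.1  ,
       0.105, 0.11 , 0.115, 0.12 , 0.125, 0.13 , 0.135, 0.14 , 0.145,
       0.15 , 0.155, 0.16 , 0.165, 0.17 , 0.175, 0.18 , 0.185, 0.19 ,
       0.195, 0.2  ]))
front hist (array([   0,    0,    0,    0,    0,    0,    0,    0,    0,    0,   11,
         18,   29,   32,   48,   54,   72,   72,   98,   92,   88,  263,
        188, 2002,    0,    0,    0,    0]), array([0.06 , 0.065, 0.07 , 0.075, 0.08 , 0.085, 0.09 , 0.095, 0.1  ,
       0.105, 0.11 , 0.115, 0.12 , 0.125, 0.13 , 0.135, 0.14 , 0.145,
       0.15 , 0.155, 0.16 , 0.165, 0.17 , 0.175, 0.18 , 0.185, 0.19 ,
       0.195, 0.2  ]))Traceback (most recent call last):
  File "<stdin>", line 9, in <module>
  File "<stdin>", line 4, in show
    return _quantile_unchecked(
        a, q, axis, out, overwrite_input, method, keepdims, weights)
    return _ureduce(a,
                    func=_quantile_ureduce_func,
    ...<5 lines>...
                    overwrite_input=overwrite_input,
                    method=method)
    r = func(a, **kwargs)
    result = _quantile(arr,
                       quantiles=q,
    ...<2 lines>...
                       out=out,
                       weights=wgt)
    slices_having_nans = np.isnan(arr[-1, ...])
                                  ~~~^^^^^^^^^
IndexError: index -1 is out of bounds for axis 0 with size 0
```

```bash
cat > m.py <<'E'
from h import *
def meas(L):
    def show(n,m): print(n,m.sum(),np.round(np.nanpercentile(L[m],[2,50,98],axis=0),4).tolist())
    z=L[...,2]; reg=(L[...,1]>-.02)&(L[...,1]<.145)&(L[...,0]>-.29)&(L[...,0]<-.13)
    fz=np.median(z[reg&(z<.1075)&(z>.097)]); print('floor z',fz)
    t=reg&(z>.158)&(z<.182); nl,lab,st,_=cv2.connectedComponentsWithStats(t.astype(np.uint8)); k=1+st[1:,4].argmax(); t=lab==k; show('bar',t)
    q=L[t]; c,sz,a=cv2.minAreaRect((q[:,:2]*1000).astype(np.float32)); print('bar rect cab mm',c,sz,a)
    v=np.linalg.svd(q[:,:2]-q[:,:2].mean(0),full_matrices=False)[2][0]; print('dir deg',np.degrees(np.arctan(v[1]/v[0])),'px',st[k])
    r=reg&(abs(z-fz-.025)<.004); show('rim',r); c,sz,a=cv2.minAreaRect((L[r][:,:2]*1000).astype(np.float32)); print(c,sz,a)
E
python3 - <<'E'
from m import *
L=np.load('wrist2.npz')['L']; meas(L); z=L[...,2]
h=(L[...,0]<-.32)&(L[...,0]>-.37)&(abs(L[...,1])<.08)&(z>.13)&(z<.17); print(np.percentile(L[h],[2,50,98],axis=0))
E
```

```text
floor z 0.10420920237867975
bar 1212 [[-0.2899, -0.0164, 0.1655], [-0.2851, 0.0691, 0.1674], [-0.2818, 0.1417, 0.1772]]
bar rect cab mm (-285.7015075683594, 62.480926513671875) (8.623055458068848, 164.76473999023438) 0.07211467623710632
dir deg -89.8456432563009 px [ 306    8   17  185 1212]
rim 1845 [[-0.2734, -0.0196, 0.1256], [-0.2181, 0.0627, 0.1289], [-0.1601, 0.1206, 0.1306]]
(-215.3182830810547, 49.363670349121094) (112.2734146118164, 140.73959350585938) 3.6364569664001465
[[-0.34302453 -0.06236561  0.15187771]
 [-0.33672312  0.00511665  0.15532114]
 [-0.32197221  0.05902249  0.15745898]]
```

```bash
sed -i 's/>-.29)/>-.277)/; s/>-.02)/>.005)/' m.py
python3 - <<'E'
from m import *
meas(np.load('wrist2.npz')['L'])
s=state(); print(cab(s['eef_pos']),s['joint_pos'])
E
```

```text
floor z 0.10429059796084073
bar 1208 [[-0.2653, 0.0601, 0.161], [-0.2182, 0.0683, 0.1697], [-0.1716, 0.0764, 0.1713]]
bar rect cab mm (-217.648681640625, 67.71546173095703) (97.30529022216797, 10.319119453430176) 5.793916702270508
dir deg 5.856912894170635 px [ 332   92  106   22 1208]
rim 1699 [[-0.2735, 0.0152, 0.1256], [-0.2128, 0.075, 0.1289], [-0.1599, 0.1206, 0.1306]]
(-216.7030487060547, 67.83222961425781) (111.01477813720703, 100.09349822998047) 5.794376850128174
[-0.34114009 -0.00199921  0.35134739] [-1.16844201e+01  2.54828820e+00  5.35032268e+00  9.26794725e+01
  2.20540941e-02  7.03442504e+01]
```

The bar measures 97×10 mm and the rim 111×100 mm about the same centre. Both sizes match those given, so the handle is at cabinet (-0.2177, 0.0678), turned 5.8°, with its top at z = 0.170.

```bash
python3 -m creep '{"fingers":[0.45,0.45,0.45,0.45],"delta_pos":[[0.058,0.103,0],[0.058,0.103,0],[0.058,0.103,0],[0.058,0.103,0]],"turn":[0,0,0,0]}'
for k in 1 2; do python3 -m creep '{"fingers":[0.45,0.45,0.45,0.45,0.45],"delta_pos":[[0,0,0],[0,0,0],[0,0,0],[0,0,0],[0,0,0]],"turn":[-0.0887,-0.0887,-0.0887,-0.0887,-0.0887]}' >/dev/null; done
python3 -m creep '{"fingers":[0.45,0.45,0.45,0.45],"delta_pos":[[0,0,0],[0,0,0],[0,0,0],[0,0,0]],"turn":[-0.0887,-0.0887,0,0]}'
python3 - <<'E'
from m import *
s=state(); e=cab(s['eef_pos']); print(e,s['width'],s['joint_pos'])
O=s['orientation']; y=R.T@O[:2,1]; print('y az in cab',np.degrees(np.arctan2(y[1],y[0])))
p,d,i=grab('wrist'); cv2.imwrite('pics/w3.png',p); L=cab(pts(d,i)); 
try: meas(L)
except Exception as x: print(x)
t=np.array([-.2177,.0678]); dw=R@(t-e[:2]); print('tool xy units',(O[:2,:2].T@dw)/.3, 'down to .163:',(e[2]-.163)/.3)
E
```

```text
time: 6.95
eef_pos: [0.5744, -0.0084, 0.3484]
orientation: [[-0.138, 0.99, -0.003], [0.99, 0.138, 0.0], [0.001, -0.003, -1.0]]
force: [0.3, -1.2, -0.5]
width: 0.0468
grasp_force: 0.0
time: 8.35
eef_pos: [0.5737, -0.0094, 0.349]
orientation: [[-0.972, -0.235, -0.002], [-0.235, 0.972, 0.0], [0.002, 0.001, -1.0]]
force: [0.1, 0.3, -0.2]
width: 0.0469
grasp_force: 0.0
[-0.21832756  0.06765806  0.34896869] 0.0468948949195179 [-9.39996165e-01  1.42929806e+01  1.88360283e+01  9.46761425e+01
  9.40754118e-03 -1.45113337e+01]
y az in cab 95.6012797481054
floor z 0.10430172913735047
bar 929 [[-0.2652, 0.0598, 0.1676], [-0.2216, 0.0674, 0.1698], [-0.1713, 0.0754, 0.1713]]
bar rect cab mm (-217.18814086914062, 67.53907012939453) (98.07823944091797, 9.32086181640625) 5.823081016540527
dir deg 5.912877364966807 px [250 127  10  96 929]
rim 1416 [[-0.2749, 0.0152, 0.1258], [-0.227, 0.0649, 0.1289], [-0.1604, 0.1203, 0.1304]]
(-217.21697998046875, 67.83351135253906) (110.22402954101562, 100.16432189941406) 5.760773181915283
tool xy units [-0.00212807  0.0002667 ] down to .163: 0.6198956180354016
```

View pics/w3.png

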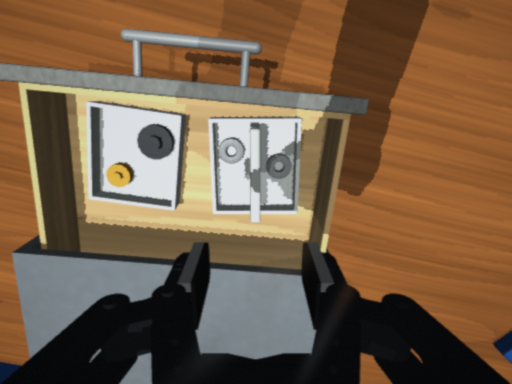

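The handle stands upright at px (255, 127–222), midway between the fingers (207 and 303), and both bearings are in the tray. Position and turn are confirmed, so I descend in two stages.

```bash
python3 -m creep '{"fingers":[0.45,0.45,0.45,0.45,0.45],"delta_pos":[[0,0,0.1],[0,0,0.12],[0,0,0.12],[0,0,0.08],[0,0,0.04]],"turn":[0,0,0,0,0]}'
python3 -m creep '{"fingers":[0.45,0.45,0.45,0.45,0.45],"delta_pos":[[0,0,0.05],[0,0,0.05],[0,0,0.04],[0,0,0.02],[0,0,0]],"turn":[0,0,0,0,0]}'
python3 -c "
from h import *
s=state();e=cab(s['eef_pos']);O=s['orientation']; print(e,s['force'],(O[:2,:2].T@(R@(np.array([-.2177,.0677])-e[:2])))/.3)"
```

```text
time: 8.9
eef_pos: [0.5727, -0.0094, 0.2093]
orientation: [[-0.972, -0.236, -0.004], [-0.236, 0.972, 0.0], [0.004, 0.001, -1.0]]
force: [-0.3, -0.4, 0.3]
width: 0.0468
grasp_force: 0.0
time: 9.4
eef_pos: [0.5738, -0.0095, 0.1637]
orientation: [[-0.971, -0.237, -0.001], [-0.237, 0.971, 0.0], [0.001, 0.0, -1.0]]
force: [-0.6, -0.5, -0.8]
width: 0.0469
grasp_force: 0.0
[-0.2182333   0.0675423   0.16369988] [-0.58954021 -0.45672753 -0.81610737] [-0.00182143  0.00034465]
```

```bash
python3 -m creep '{"fingers":[0.7,0.85,1,1,1],"delta_pos":[[0,0,0.006],[0,0,0],[0,0,0],[0,0,0],[0,0,0]],"turn":[0,0,0,0,0]}' 60
python3 -m creep '{"fingers":[1,1,1,1,1],"delta_pos":[[0,0,0],[0,0,-0.01],[0,0,-0.02],[0,0,-0.03],[0,0,-0.03]],"turn":[0,0,0,0,0]}'
```

```text
time: 9.9
eef_pos: [0.5744, -0.0096, 0.1631]
orientation: [[-0.971, -0.238, 0.001], [-0.238, 0.971, -0.0], [-0.001, -0.0, -1.0]]
force: [-0.6, -1.0, 3.6]
width: 0.0091
grasp_force: 59.1
time: 10.4
eef_pos: [0.5739, -0.0094, 0.1898]
orientation: [[-0.971, -0.238, -0.001], [-0.238, 0.971, 0.0], [0.001, 0.0, -1.0]]
force: [0.5, 0.6, -2.6]
width: 0.0089
grasp_force: 58.4
```

```bash
python3 -m creep '{"fingers":[1,1,1,1,1],"delta_pos":[[0,0,-0.04],[0,0,-0.05],[0,0,-0.05],[0,0,-0.05],[0,0,-0.05]],"turn":[0,0,0,0,0]}'
python3 -m creep '{"fingers":[1,1,1,1,1],"delta_pos":[[0,0,-0.05],[0,0,-0.05],[0,0,-0.04],[0,0,-0.03],[0,0,-0.01]],"turn":[0,0,0,0,0]}'
python3 -m creep '{"fingers":[1,1,1,1,1],"delta_pos":[[0,0,0],[0,0,0],[0,0,0],[0,0,0],[0,0,0]],"turn":[0,0,0,0,0]}'
python3 - <<'E'
from h import *
p,d,i=grab('wrist'); cv2.imwrite('pics/w4.png',p)
p,d,i=grab('scene'); cv2.imwrite('pics/s4.png',cv2.resize(p[110:330,130:400],None,fx=2.5,fy=2.5)); L=cab(pts(d,i)); print(cab(state()['eef_pos']),state()['force'])
# tray rim as seen from scene: near tray, above drawer front
m=(L[...,0]>-.29)&(L[...,0]<-.15)&(L[...,1]>0)&(L[...,1]<.13)&(L[...,2]>.2)&(L[...,2]<.31); print(m.sum(),np.percentile(L[m],[1,10,50,90,99],axis=0).round(3).tolist())
E
```

```text
time: 10.9
eef_pos: [0.5741, -0.0095, 0.263]
orientation: [[-0.971, -0.238, 0.001], [-0.238, 0.971, 0.0], [-0.001, -0.0, -1.0]]
force: [1.1, 0.1, -3.3]
width: 0.0088
grasp_force: 58.4
time: 11.4
eef_pos: [0.5743, -0.0095, 0.317]
orientation: [[-0.971, -0.238, 0.002], [-0.238, 0.971, -0.0], [-0.002, -0.0, -1.0]]
force: [0.1, -1.0, -2.1]
width: 0.0093
grasp_force: 58.4
time: 11.9
eef_pos: [0.5739, -0.0095, 0.315]
orientation: [[-0.971, -0.238, -0.001], [-0.238, 0.971, -0.0], [0.001, 0.0, -1.0]]
force: [0.0, 0.1, -2.5]
width: 0.009
grasp_force: 58.4
[-0.21804814  0.06751903  0.31522823] [-0.27814506 -0.46156099 -2.94544231]
1412 [[-0.27, 0.013, 0.257], [-0.263, 0.018, 0.26], [-0.209, 0.059, 0.27], [-0.163, 0.102, 0.284], [-0.158, 0.119, 0.309]]
```

View pics/w4.png

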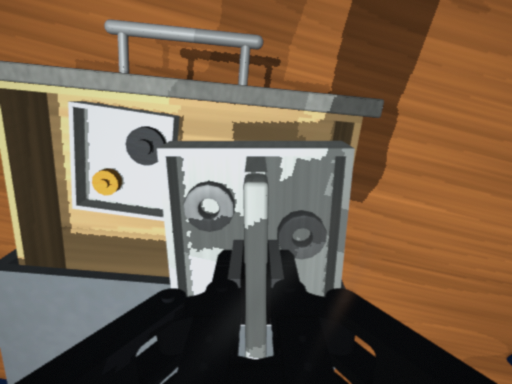

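View pics/s4.png

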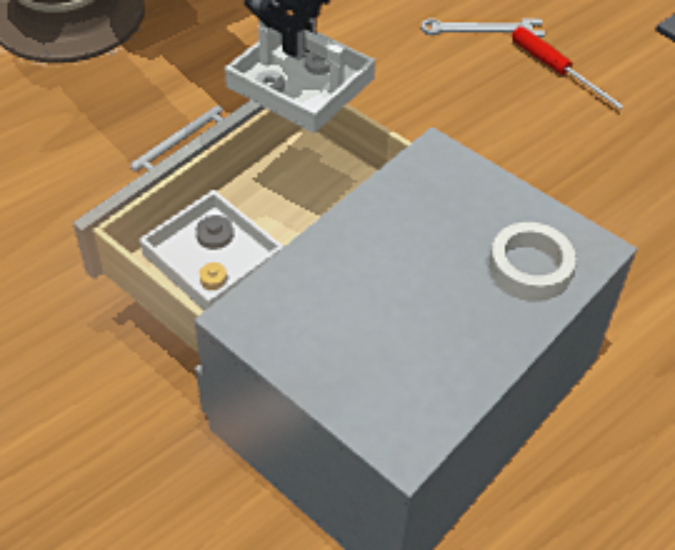

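The wrist view shows both rings in the held tray, at px (210,205) and (302,235). The scene view shows the tray held level above the open drawer, with the flat tray still inside. The tray's underside is about 0.152 m above the drawer floor, so I hand in.

```bash
python3 -c "
from cell import bot; print(bot.job_done())"
```

```text
the job is handed in; nothing more can be done
None
```

I handed the job in with the drawer about 17 cm out and the carry tray held level and steady by its handle, both bearings in it and its underside about 8 cm above the drawer front's top edge; the flat tray is still in the drawer, and no verdict came back.

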